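Rock-test a glued mandolin bridge on the spring-backed tilt plate

ROBOT

A 6-joint arm with a two-finger parallel gripper is mounted at the origin on the work surface. World frame = base frame: x ahead of the robot, y to its left, z up, the work surface at z = 0. Lengths are in mm, angles in degrees, forces in N, time in s.
With the tool pointing down it reaches from about 300 to 850 mm from the base axis. Payload 4.2 kg.
Tool frame: the origin (TCP) lies between the finger pads; the fingertips stand 25 mm ahead of it and the grasp point (between the pads) lies 6 mm ahead of it; x points along the fingers, y is the direction in which the jaws open and shut, and the axes are right-handed (so a half turn about x gives the same grasp; the last joint's range is limited). The gripper opens to 91 mm and grips with 3 to 60 N. Pads are 32 mm wide; open, the fingers measure 118 mm over their backs; the gripper's body (76 mm by 178 mm) begins 60 mm behind the grasp point.
Start: joints at [-66.52, 18.312, 89.639, -0, 72.044, -1.146], TCP at [239.6, -522.716, 238.976] pointing down, gripper open.
Joint ranges: [-177.97, 177.97], [-48.28, 115.42], [12.27, 149.76], [-77.06, 257.06], [2.81, 150.46], [-146.56, 146.56]. Speed limits (degrees/s): [147.25, 147.25, 180, 180, 180, 180].

INTERFACE

Orientations are given as [roll, pitch, yaw] about the fixed x, y, z axes, in that order (R = Rz(yaw) Ry(pitch) Rx(roll)).
In Python, from workcell import env gives the robot as it stands.
- The arm moves only by the tool jog_arm, never from a script. Its argument "plan" is one flat list of numbers, 4 for each row, row after row: the shift along the tool's x, y, z in cm, then the turn about the tool's x in units of 6 degrees (1.0 is 6 degrees). In form: [tx, ty, tz, turn, tx, ty, tz, turn, ...]. A call has 1 to 12 rows; each row shifts and turns the commanded pose from where the row before left it, along the tool's axes as they then stand; what a row does not reach is not made up. A row lasts 1/12 s, in which the tool goes at most 41.7 mm and 7.16 degrees, less where a joint would pass 70% of its speed; a pose out of reach is approached as far as the arm can. A call with a gripper value outside its range is refused whole. "claw" is the finger opening in cm, from 0 to 9.12, set as the call begins (left out, the last holds). The fingers move at their own pace and stop on an object; "newtons" is the grip in N (left out, the last holds). Time passes only in rows, so rows that do not move let the fingers close. It gives the time, the measured TCP pose, the force and the opening at its end, in the units of the state.
- env.state(): the state, without advancing time (a new reading comes with each control period).
- env.grab_frame(name): name is "scene" or "side" or "wrist"; returns the picture (384x512x3 uint8, red, green, blue); there is no depth.
- env.calibration(name): a dict with "vertical_fov" (degrees; the focal length in pixels is half the picture's height over the tangent of half this angle, whatever the lens; pixels are square), "cx", "cy" (the principal point, pixels), "origin" and "orientation" of the camera in the world; the wrist camera has in their place "T_tool_cam" (4x4, takes a point from camera to tool coordinates, whose origin is the TCP and whose axes are the tool frame's). Camera axes: x right, y down, z forward; pixel columns grow to the right and rows downward; lengths in mm; the calibration is good to about 2 mm. A picture is of the moment at which its call begins: read the wrist's pose just before it. calibration takes no time and is no camera call.
- env.job_done(): hands the job in, once; it reports no verdict.
The state is a dict: "time_s": time; "qpos": joint angles; "qvel": joint speeds; "effort": joint torques, N m; "ee_pos": TCP position; "ee_rot": TCP orientation; "force": force on the tool from outside, world axes, zero at the start; "torque": the same for the moment, N m; "gripper_width": finger opening in mm.
Only numpy, scipy, OpenCV 4.12 (cv2) and the standard library are available. Lean on these libraries where they do the work, as an engineer would, in place of code of your own. Each camera call takes 0.05 s, during which the arm holds its last target.

TASK

Rock-test the bridge on the sprung tilt plate by pressing its two rubber corner pads with the fingertips: first press the pad on the side of the tall flat blade marker until the pointer lines up with the blade, keep it there for about a second, and let go completely so that the plate springs back level; then do the same with the other pad and the short round peg marker. Do not drive the pointer well past a marker, and leave the loose things on the bench where they are. Finish with the plate released and level.

Things in the scene. Friction and masses are not known exactly. Their poses are not given: they have to be found in the camera images.
- jig: Rock-test fixture fixed to the bench: plywood base 200 x 270 x 12 mm, sprung wooden tilt plate 125 x 250 x 8 mm with a glued mandolin bridge on it. Origin on the bench below the plate's middle; x away from the robot (pads on the -x edge, pointer on the +x edge), y left, z up. The plate rocks about an axis along x, y = 0, z = 65 mm. Scale bar along y at x = 85 mm, top at z = 206 mm, 200 mm long.
- rocker (a joint): Tilt of the plate in rad, 0 level (its sprung rest), positive when its left (+y) side goes down, negative when its right side goes down; stops at +-0.40. Spring 3.5 N m per rad, well damped, so a press on a pad needs about 5 to 10 N to bring the pointer to a marker; it springs back to level when let go.
- tip (a point): Tip of the dark steel pointer, a thin upright 7 mm wide needle carried by the plate; at rest at x = 104, y = 0, z = 235 mm of the fixture, 170 mm above the rocking axis. It swings to the side that is pressed: 170 mm x sin(tilt) along the fixture's y. It passes the markers freely on their +x side.
- pad_left (a point): Black rubber press pad, disc 32 mm across, 8 mm thick, at the plate's left (+y) robot-side corner. This point is the centre of its top face, at rest at x = -35, y = 100, z = 77 mm of the fixture (12 mm above the rocking axis); it tilts with the plate. Pressing it down swings the pointer to the left (+y).
- pad_right (a point): The same rubber pad at the plate's right (-y) robot-side corner, at rest at x = -35, y = -100, z = 77 mm of the fixture. Pressing it down swings the pointer to the right (-y).
- blade: The blade marker: tall flat brass vane, 30 mm deep along the fixture's x, 6 mm thick along y, 53 mm tall, clipped on the scale bar 26 to 50 mm left or right of the middle. Origin on the bar's top at the vane's mid-thickness; axes parallel to the fixture's. Pointer is at the marker when tip and marker have the same y in the fixture's frame.
- peg: The peg marker: short round brass peg, 14 mm across, 20 mm tall, clipped on the scale bar 26 to 50 mm from the middle, on the other side from the blade. Origin on the bar's top on the peg's axis; axes parallel to the fixture's.
- block: Bystander, loose: dark wood block 90 x 45 x 30 mm; origin at its underside, on the bench.
- glue: Bystander, loose: closed glue bottle, 44 mm diameter, 130 mm tall; origin at its underside, on the bench.
- jar: Bystander, loose: closed glass jar, 56 mm diameter, 60 mm tall; origin at its underside, on the bench.
- driver: Bystander, loose: screwdriver lying down, 180 mm long; origin at the bench below its middle.
- brush: Bystander, loose: flat brush lying down, 160 mm long; origin at the bench below its middle.
- mug: Bystander, loose: mug, 80 mm diameter, 90 mm tall; origin at its underside, on the bench.
- tin: Bystander, loose: closed tin, 70 mm diameter, 110 mm tall; origin at its underside, on the bench.
- mallet: Bystander, loose: hammer lying down, 240 mm long; origin at the bench below its middle.

How it is judged:
By the outcome, as a careful person would: the job done as asked, in the order asked, and still so for the second after the job is handed in, with the robot touching nothing.
It also fails if it takes over 53 s, if anything falls off the work surface, if the arm or the gripper's body presses on something with over 40 N, if the wrist force passes 120 N, or if a joint passes its speed limit or range.

## Working session

There is one attempt and no reset: what is moved stays moved. The work goes in short steps, Python scripts to look and compute and a tool call to move; the robot and the scene stay as the last step left them, time stands still between calls to the robot, and variables do not carry over. Pictures are saved under pics/ and viewed, and the job is handed in when it is done.

Besides the shell and the picture viewer there is one more tool, called after "Request:" as name(argument=value, ...) on one line, values as JSON. jog_arm: Moves the arm, as the interface text tells. Its arguments: {"type":"object","properties":{"plan":{"type":"array"},"claw":{"type":"number"},"newtons":{"type":"number"}},"required":["plan"]}

```bash
mkdir -p pics; python3 - <<'E'
from workcell import env
import cv2
print(env.state())
for n in("scene","side","wrist"):
    print(n,env.calibration(n)); cv2.imwrite(f"pics/{n}0.png",env.grab_frame(n)[:,:,::-1])
E
```

```text
{'time_s': 0.0, 'qpos': array([-6.65189585e+01,  1.83505820e+01,  8.97060868e+01, -4.57371765e-04,
        7.20412773e+01, -1.14560251e+00]), 'qvel': array([ 0.07952847, -0.03906734, -0.00664338, -0.00564293, -0.00252635,
        0.06077231]), 'effort': array([-1.24032511e-03, -4.12466669e+01, -2.31976980e+01,  7.26451795e-02,
        4.57495172e-02, -1.57747077e-04]), 'ee_pos': array([ 239.42768658, -522.28838351,  238.1330011 ]), 'ee_rot': array([-90.89123096,  89.90205289, 113.73555442]), 'force': array([-0.1360944 ,  0.14661442, -0.54253349]), 'torque': array([-0.011042  , -0.02170814, -0.02206908]), 'gripper_width': 91.23844640829633}
scene {'vertical_fov': 54.56157261141875, 'cx': 254.95185322349386, 'cy': 193.40403455620597, 'origin': array([1129.59164377, -531.09673476, 1065.47385218]), 'orientation': array([-139.89402477,   -0.66494184,   46.10029978])}
side {'vertical_fov': 50.73033556226825, 'cx': 253.58611692223676, 'cy': 189.15667460858768, 'origin': array([ 230.2198853 , 1185.13061855, 1115.66744573]), 'orientation': array([-128.15138086,    0.88848174, -164.15857058])}
wrist {'vertical_fov': 69.00693169661652, 'cx': 262.11390086628035, 'cy': 191.36626788258133, 'T_tool_cam': array([[ 1.24843067e-03, -2.40694848e-01,  9.70600037e-01,
        -1.44834917e+02],
       [ 9.99999004e-01, -3.38137165e-04, -1.37009813e-03,
        -1.19347541e+00],
       [ 6.57971507e-04,  9.70600781e-01,  2.40694186e-01,
        -6.71526221e+01],
       [ 0.00000000e+00,  0.00000000e+00,  0.00000000e+00,
         1.00000000e+00]])}
```

View pics/scene0.png

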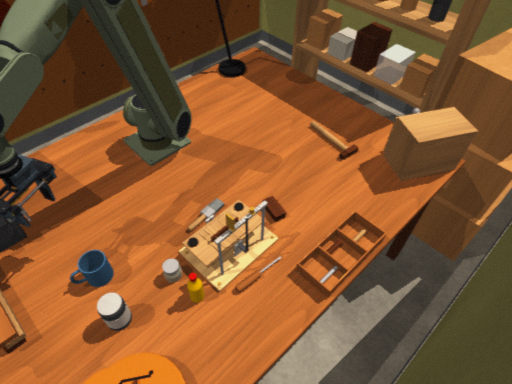

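View pics/side0.png

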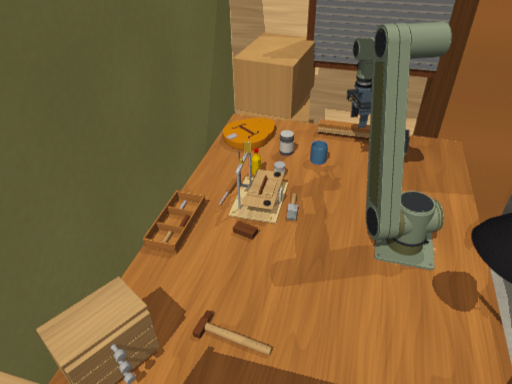

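View pics/wrist0.png

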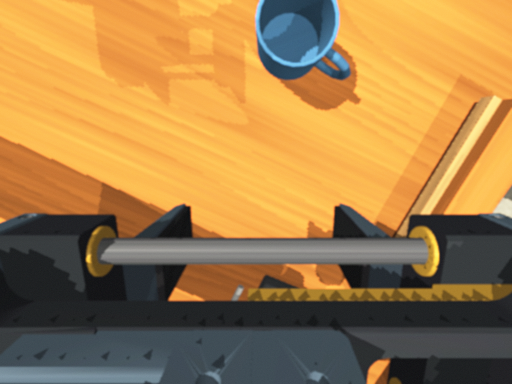

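The arm is clear of the fixture. In the scene view the jig is near (230,245), and in the side view it's near (262,192). Next I'll zoom in on both.

```bash
python3 - <<'E'
import cv2
a=cv2.imread("pics/scene0.png")[190:300,150:290]; cv2.imwrite("pics/sz0.png",cv2.resize(a,None,fx=5,fy=5,interpolation=cv2.INTER_CUBIC))
a=cv2.imread("pics/side0.png")[130:245,205:315]; cv2.imwrite("pics/dz0.png",cv2.resize(a,None,fx=5,fy=5,interpolation=cv2.INTER_CUBIC))
E
```

```text
(no output)
```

View pics/sz0.png

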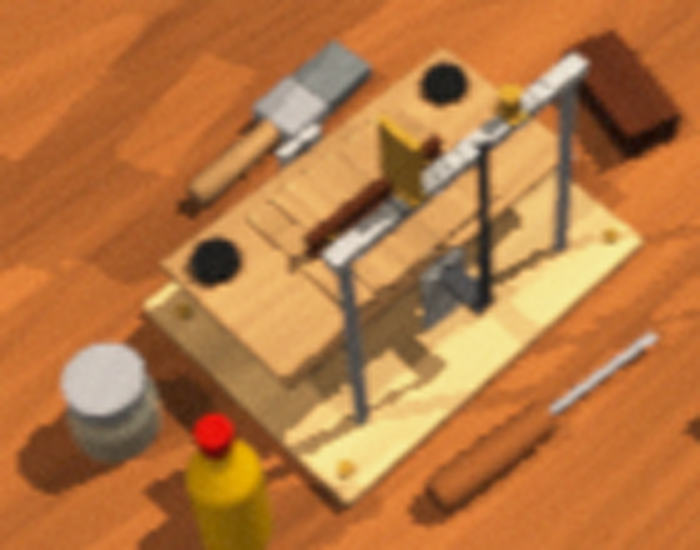

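View pics/dz0.png

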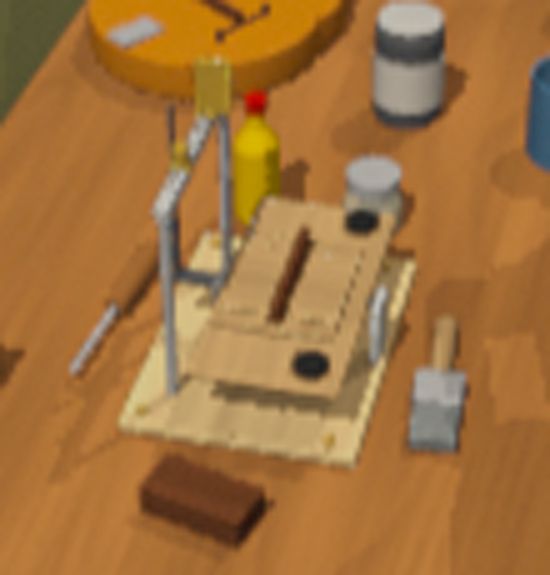

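```bash
cat > h.py <<'E'
import numpy as np, cv2
from scipy.spatial.transform import Rotation as R
def camera(c,ee=None,rot=None):
    f=192/np.tan(np.radians(c["vertical_fov"]/2))
    K=np.array([[f,0,c["cx"]],[0,f,c["cy"]],[0,0,1]])
    if "origin" in c:
        return K,R.from_euler("xyz",c["orientation"],degrees=True).as_matrix(),np.array(c["origin"])
    T=c["T_tool_cam"]; Rt=R.from_euler("xyz",rot,degrees=True).as_matrix()
    return K,Rt@T[:3,:3],Rt@T[:3,3]+ee
def ray(cam,p,z):
    K,Rm,o=cam; d=Rm@np.linalg.inv(K)@np.array([p[0],p[1],1]); return o+d*(z-o[2])/d[2]
def proj(cam,P):
    K,Rm,o=cam; q=K@(Rm.T@(np.asarray(P)-o)); return q[:2]/q[2]
E
python3 - <<'E'
from workcell import env
from h import *
S=camera(env.calibration("scene"));D=camera(env.calibration("side"))
s=lambda u,v:(150+(u-2)/5,190+(v-2)/5)
d=lambda u,v:(205+(u-2)/5,130+(v-2)/5)
pr=[("padR",S,s(215,261),77),("padL",S,s(444,84),77),("padR",D,d(362,221),77),("padL",D,d(311,365),77),
("barR",S,s(338,253),206),("barL",S,s(578,65),206),
("bladebase",S,s(405,200),206),("bladetop",S,s(399,135),259),("pegtop",S,s(510,92),226),("pegtopD",D,d(180,150),226),("bladetopD",D,d(213,62),259)]
for n,c,p,z in pr: print(n,ray(c,p,z).round(1))
for n in(0,2):
    a=ray(*[pr[n][i] for i in(1,2,3)]);b=ray(*[pr[n+1][i] for i in(1,2,3)])
    e=b-a;print(np.hypot(*e[:2]),np.degrees(np.arctan2(-e[0],e[1])))
E
```

```text
padR [ 546.3 -224.1   77. ]
padL [540.6 -25.8  77. ]
padR [ 537.6 -212.7   77. ]
padL [532.2 -12.6  77. ]
barR [ 664.4 -212.4  206. ]
barL [661.3 -24.5 206. ]
bladebase [ 663.3 -162.8  206. ]
bladetop [ 658.2 -159.8  259. ]
pegtop [659.5 -78.5 226. ]
pegtopD [653.2 -68.5 226. ]
bladetopD [ 649.4 -149.4  259. ]
198.3551536881438 1.6615495950976984
200.13902187443628 1.5515466510958993
```

```bash
python3 - <<'E'
from workcell import env
from h import *
s=env.state();M=R.from_euler("xyz",s["ee_rot"],degrees=True).as_matrix();print(M.round(3))
K,C,o=camera(env.calibration("wrist"),s["ee_pos"],s["ee_rot"]);print(o,C[:,2])
E
```

```text
[[-0.001  0.417 -0.909]
 [ 0.001 -0.909 -0.417]
 [-1.    -0.001 -0.   ]]
[ 300.10009026 -493.48467741  383.16210408] [-0.21986769 -0.0978981  -0.97060505]
```

Request:
jog_arm(plan=[-2, -0.8, -1.8, 0, -2, -1.6, -3, 0, -1.5, -1.8, -3.4, 0, -1.5, -1.8, -3.4, 0, -1.5, -1.8, -3.4, 0, -1.5, -1.8, -3.4, 0, -1.5, -1.8, -3.4, 0, -1, -1.8, -3.4, 0, -0.6, -1.8, -3.4, 0, -0.5, -1.8, -3.4, 0, 0, -1.8, -3.4, 0, 0, -1.8, -3.4, 0], claw=0, newtons=20)

```text
time_s: 1.15
ee_pos: [508.1, -173.8, 375.3]
ee_rot: [122.1, 90.0, -33.3]
force: [0.2, -0.9, -0.4]
gripper_width: 14.3
```

Request:
jog_arm(plan=[0, -1.8, -3.6, 0, 0, -1.8, -3.6, 0, 0, -1.5, -3.4, 0, 0, -1.4, -3.4, 0, 0, -1, -2.5, 0.5, 0, 0, 0, 1.1, 0, 0, 0, 1.1, 0, 0, 0, 1.1, 0, 0, 0, 1.1, 0, 0, 0, 1.1, 0, 0, 0, 1.1, 0, 0, 0, 1.1])

```text
time_s: 2.15
ee_pos: [626.0, -38.6, 374.4]
ee_rot: [25.5, 89.9, -179.4]
force: [-0.5, 0.6, 0.5]
gripper_width: 0.4
```

Request:
jog_arm(plan=[0, 0, 0, 1.1, 0, 0, 0, 1.1, 0, 0, 0, 1.1, 0, 0, 0, 1.1, 0, 0, 0, 1.1, 0, 0, 0, 1.1, 0, 0, 0, 1.1, 0, 0, 0, 1.1, 0, 0, 0, 1.1, 0, 0, 0, 0.7, 0, 0, 0, 0])

```text
time_s: 3.07
ee_pos: [590.8, -164.1, 362.0]
ee_rot: [-29.7, 84.0, 74.2]
force: [0.2, -0.1, 0.3]
gripper_width: 0.3
```

```bash
python3 - <<'E'
from workcell import env
from h import *
s=env.state();M=R.from_euler("xyz",s["ee_rot"],degrees=True).as_matrix();print(M.round(3),s["qpos"].round(1),s["ee_pos"])
E
```

```text
[[ 0.029 -0.97  -0.241]
 [ 0.101 -0.237  0.966]
 [-0.995 -0.052  0.091]] [-19.6  19.4  70.9   6.   90.1 146.5] [ 590.7725818  -164.1233493   361.95425776]
```

Request:
jog_arm(plan=[0, 0, 0, -1.1, 0, 0, 0, -1.1, 0, 0, 0, -1.1, 0, 0, 0, -1.1, 0, 0, 0, -1.1, 0, 0, 0, -1.1, 0, 0, 0, -1.1, 0, 0, 0, -1.1, 0, 0, 0, -1.1, 0, 0, 0, -1.1, 0, 0, 0, -1.1, 0, 0, 0, -1.1])

```text
time_s: 4.07
ee_pos: [592.9, -159.1, 363.0]
ee_rot: [-110.4, 83.9, 73.4]
force: [-0.2, 0.3, -0.3]
gripper_width: 0.5
```

```bash
python3 - <<'E'
from workcell import env
from h import *
s=env.state();M=R.from_euler("xyz",s["ee_rot"],degrees=True).as_matrix();print(M.round(3),s["qpos"].round(1),s["ee_pos"])
E
```

```text
[[ 0.03   0.068 -0.997]
 [ 0.102 -0.993 -0.065]
 [-0.994 -0.1   -0.037]] [-19.2  19.4  70.7   6.1  90.1  67. ] [ 592.9051025  -159.13975325  363.01169323]
```

Request:
jog_arm(plan=[0, 0, 0, -1.1, 0, 0, 0, -1.1, 0, 0, 0, -1.1, 0, 0, 0, -1.1, 0, 0, 0, -1.1, 0, 0, 0, -1.1, 0, 0, 0, -1.1, 0, 0, 0, -1.1, 0, 0, 0, -1.1, 0, 0, 0, -1.1, 0, 0, 0, -1.1, 0, 0, 0, -1.1])

```text
time_s: 5.07
ee_pos: [592.9, -159.1, 363.0]
ee_rot: [170.3, 83.9, 73.4]
force: [0.2, 1.2, -0.5]
gripper_width: 0.2
```

Request:
jog_arm(plan=[0, 0, 0, -1.1, 0, 0, 0, -1.1, 0, 0, 0, -1.1, 0, 0, 0, -1.1, 0, 0, 0, -1.1, 0, 0, 0, -1.1, 0, 0, 0, -1.1, 0, 0, 0, -1.1, 0, 0, 0, -1.1, 0, 0, 0, -1.1, 0, 0, 0, -1.1, 0, 0, 0, -1.1])

```text
time_s: 6.07
ee_pos: [592.9, -159.1, 363.0]
ee_rot: [91.1, 83.9, 73.4]
force: [0.2, -0.6, -0.2]
gripper_width: 0.2
```

Request:
jog_arm(plan=[0, 0, 0, -1.1, 0, 0, 0, -1.1, 0, 0, 0, -1.1, 0, 0, 2, 0, 0.5, 1, 3, 0, 0.5, 1, 3, 0, 0.6, 1, 2.5, 0, 0.5, 1, 1.3, 0, 0, 0, 0, 0])

```text
time_s: 6.82
ee_pos: [712.3, -111.6, 347.3]
ee_rot: [73.1, 83.8, 75.0]
force: [-0.8, 0.2, -0.4]
gripper_width: 0.2
```

```bash
python3 - <<'E'
from workcell import env
from h import *
s=env.state();M=R.from_euler("xyz",s["ee_rot"],degrees=True).as_matrix();print(M.round(3),s["qpos"].round(1),s["ee_pos"],s["time_s"])
cv2.imwrite("pics/w1.png",env.grab_frame("wrist")[:,:,::-1])
E
```

```text
[[ 0.028 -0.034  0.999]
 [ 0.104  0.994  0.031]
 [-0.994  0.103  0.031]] [ -12.5   30.5   55.2    6.2   94.  -103.9] [ 712.33199157 -111.58850054  347.30752026] 6.8167
```

View pics/w1.png

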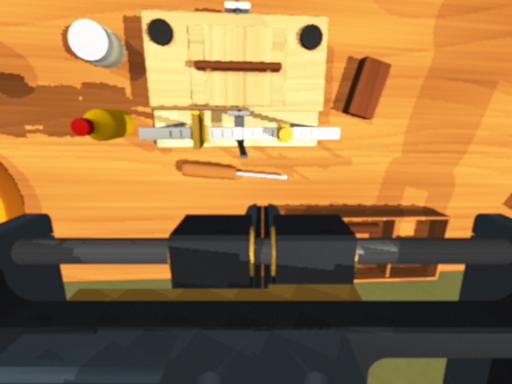

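The wrist view shows pads at (160,32) and (311,37), the bar on row 133, the blade near column 197 and the peg near column 285. I'll zoom in for finer pixel positions.

```bash
python3 - <<'E'
from workcell import env
from h import *
I=cv2.imread("pics/w1.png")
cv2.imwrite("pics/w1z.png",cv2.resize(I[90:170,130:350],None,fx=3.6,fy=3.6,interpolation=cv2.INTER_CUBIC))
s=env.state();W=camera(env.calibration("wrist"),s["ee_pos"],s["ee_rot"])
g=cv2.cvtColor(I,cv2.COLOR_BGR2GRAY)
P=[]
for (u,v) in((160,32),(311,37)):
    m=np.zeros_like(g);m[v-20:v+20,u-20:u+20]=(g[v-20:v+20,u-20:u+20]<45)
    n,l,st,c=cv2.connectedComponentsWithStats(m);k=1+np.argmax(st[1:,4]);print(c[k],st[k]);P.append(ray(W,c[k],77))
print(P);e=P[1]-P[0];print(np.hypot(*e[:2]),np.degrees(np.arctan2(-e[0],e[1])))
E
```

```text
[167.16666667  41.83333333] [165  40   5   4   6]
[303.56521739  43.        ] [301  35  10  14  23]
[array([ 552.36227538, -213.39604082,   77.        ]), array([543.83488322, -32.55580509,  77.        ])]
181.0411756273381 2.6997417627937135
```

View pics/w1z.png

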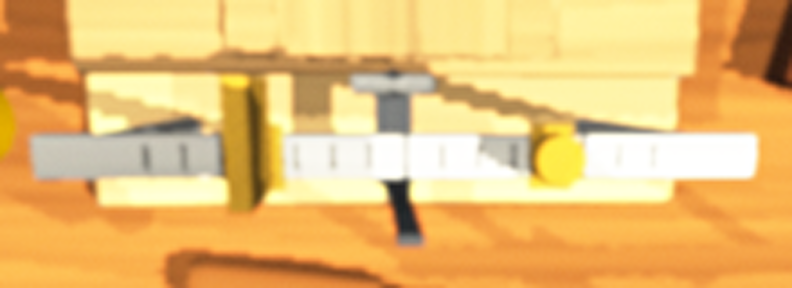

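```bash
python3 - <<'E'
from workcell import env
from h import *
I=cv2.imread("pics/w1.png");g=cv2.cvtColor(I,cv2.COLOR_BGR2GRAY)
s=env.state();W=camera(env.calibration("wrist"),s["ee_pos"],s["ee_rot"])
P=[]
for (u,v) in((160,32),(311,37)):
    m=np.zeros_like(g);m[v-18:v+18,u-18:u+18]=(g[v-18:v+18,u-18:u+18]<80)
    n,l,st,c=cv2.connectedComponentsWithStats(m);k=1+np.argmax(st[1:,4]);print(c[k],st[k]);P.append(ray(W,c[k],77))
e=P[1]-P[0];yaw=np.arctan2(-e[0],e[1]);print(P,np.hypot(*e[:2]),np.degrees(yaw))
z=lambda u,v:((u-1.3)/3.6+130,(v-1.3)/3.6+90)
xh=np.array([np.cos(yaw),np.sin(yaw)]);yh=np.array([-xh[1],xh[0]])
mid=(P[0]+P[1])[:2]/2;O=mid+35*xh;print("O",O)
for n,p,h in(("barR",z(32,157),206),("barL",z(757,155),206),("bladetop",z(235,142),259),("bladeL",z(222,142),259),("bladeR",z(247,142),259),("bladeRbase",z(266,142),206),("peg",z(558,160),226),("tip",z(408,239),235),("t0",z(405,156),206)):
    q=ray(W,p,h)[:2]-O;print(n,(q@xh).round(1),(q@yh).round(1))
a=ray(W,z(32,157),206);b=ray(W,z(757,155),206);e=b-a;print(np.hypot(*e[:2]),np.degrees(np.arctan2(-e[0],e[1])))
E
```

```text
[159.90721649  31.67628866] [148  19  25  26 485]
[310.32929782  36.78208232] [300  25  22  25 413]
[array([ 541.00717879, -221.81412861,   77.        ]), array([535.70944455, -23.75874583,  77.        ])] 198.12622399800003 1.5322252130504703
O [ 573.34579721 -121.85056566]
barR 84.4 -98.8
barL 84.1 101.3
bladetop 77.6 -38.6
bladeL 77.6 -41.4
bladeR 77.6 -36.0
bladeRbase 80.5 -37.2
peg 84.0 39.8
tip 103.0 0.0
t0 84.3 0.5
200.13973033627997 1.6066123001749442
```

Request:
jog_arm(plan=[0, -1, -1.5, 0, 0, -2, -3, 0, 0, -2, -3, 0, 0, -2, -3, 0, 0, -2, -3, 0, 1, -2, -3, 0, 3, -1.9, -1.65, 0, 3.5, 0, 0, 0, 3.5, 0, 0, 0, 3.5, 0, 0, 0, 2.4, 0, 0, 0, 1, 0, 0, 0])

```text
time_s: 7.87
ee_pos: [535.2, -228.9, 150.3]
ee_rot: [74.8, 83.8, 76.4]
force: [-1.9, -0.4, 0.1]
gripper_width: 0.4
```

```bash
cat > look.py <<'E'
from workcell import env
from h import *
import sys
n=sys.argv[1]
s=env.state();M=R.from_euler("xyz",s["ee_rot"],degrees=True).as_matrix()
print("tip",(s["ee_pos"]+25*M[:,0]).round(1),s["force"].round(1),round(s["time_s"],2),"qv",abs(s["qvel"]).max().round(2))
a=env.grab_frame("scene")[190:275,190:275,::-1].copy();b=env.grab_frame("side")[135:220,215:300,::-1].copy()
cv2.imwrite(f"pics/{n}.png",np.hstack([cv2.resize(i,(400,400),interpolation=cv2.INTER_CUBIC) for i in(a,b)]))
np.save(f"{n}.npy",np.stack([a,b]))
E
python3 look.py p0
```

```text
tip [ 535.8 -226.3  125.5] [-1.9 -0.4  0.1] 7.87 qv 13.04
```

View pics/p0.png

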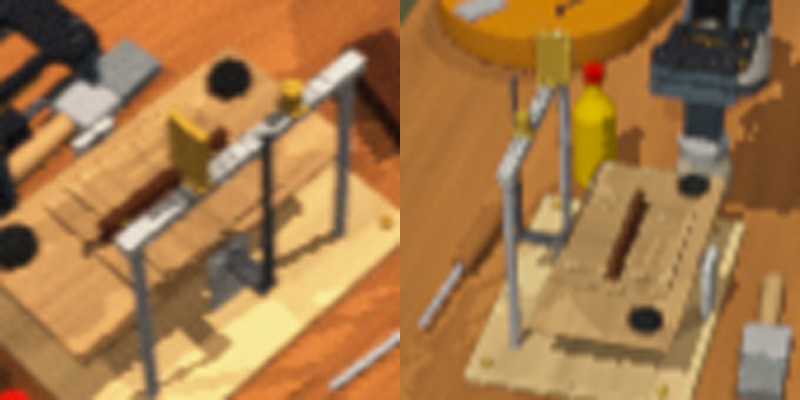

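Request:
jog_arm(plan=[0.6, -0.1, 0.1, 0, 1, -0.2, 0.2, 0, 1, -0.2, 0.1, 0, 1, 0, 0, 0, 0.5, 0, 0, 0, 0.4, 0, 0, 0, 0.4, 0, 0, 0, 0.4, 0, 0, 0, 0.3, 0, 0, 0, 0.3, 0, 0, 0, 0, 0, 0, 0, 0, 0, 0, 0])

```text
time_s: 8.97
ee_pos: [544.2, -229.3, 94.6]
ee_rot: [71.0, 83.9, 72.6]
force: [-0.9, -2.1, 2.4]
gripper_width: 0.6
```

```bash
python3 look.py p1
```

```text
tip [ 545.  -226.7   69.7] [-0.9 -2.1  2.4] 8.97 qv 0.24
```

View pics/p1.png

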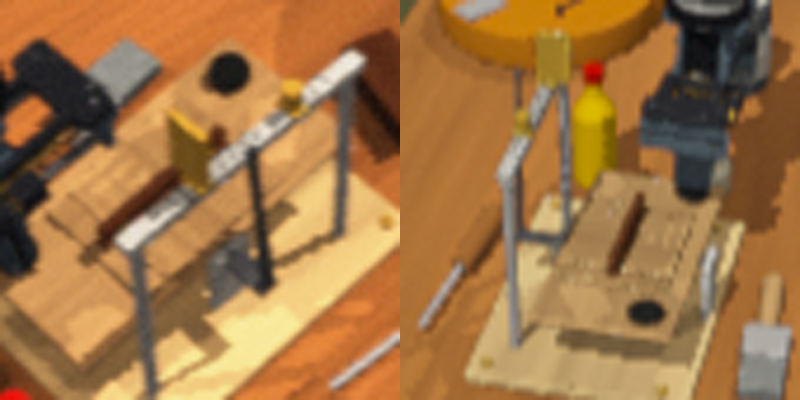

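Request:
jog_arm(plan=[0.2, 0, 0, 0, 0.2, 0, 0, 0, 0.2, 0, 0, 0, 0.2, 0, 0, 0, 0.2, 0, 0, 0, 0, 0, 0, 0, 0, 0, 0, 0])

```text
time_s: 9.65
ee_pos: [544.5, -228.6, 84.5]
ee_rot: [70.8, 84.0, 72.5]
force: [-1.4, -5.1, 5.5]
gripper_width: 0.7
```

```bash
python3 look.py p2
```

```text
tip [ 545.3 -226.1   59.7] [-1.4 -5.1  5.5] 9.65 qv 0.13
```

View pics/p2.png

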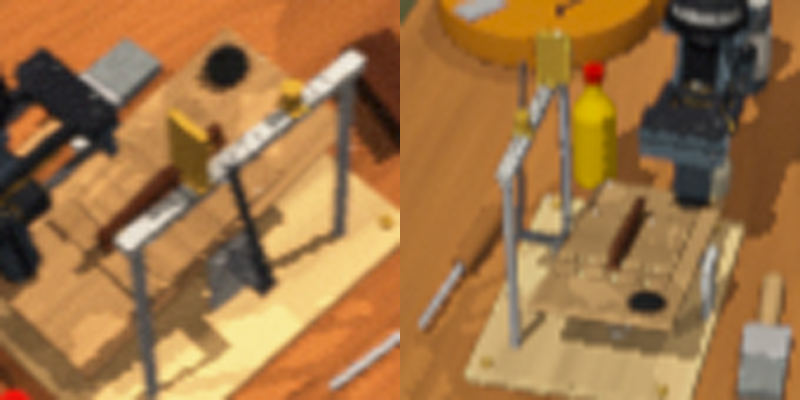

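```bash
cat > cmp.py <<'E'
from workcell import env
from h import *
import sys
n=sys.argv[1]; ps=eval(sys.argv[2])
S=camera(env.calibration("scene"))
yaw=np.radians(1.58);xh=np.array([np.cos(yaw),np.sin(yaw)]);yh=np.array([-xh[1],xh[0]])
mid=np.array([543.5,-125]);O=mid+35*xh
a=np.load(n+".npy")[0];u0,v0,w=25,10,50
Z=12
im=cv2.resize(a[v0:v0+w,u0:u0+w],None,fx=Z,fy=Z,interpolation=cv2.INTER_CUBIC)
def J(x,y,z): return np.array([*(O+x*xh+y*yh),z])
for y,c in ps:
    z=65+np.sqrt(170**2-y*y)
    p=(proj(S,J(104,y,z))-[190+u0,190+v0]+.5)*Z
    cv2.circle(im,tuple(int(t) for t in p),3,c,-1); print(y,p.round(0))
for y,x,z in((-39.5,85,206),(-39.5,70,259),(-39.5,100,259),(-39.5,100,206),(39.5,85,226)):
    p=(proj(S,J(x,y,z))-[190+u0,190+v0]+.5)*Z
    cv2.drawMarker(im,tuple(int(t) for t in p),(255,0,255),0,12)
cv2.imwrite(f"pics/{n}c.png",im)
E
python3 cmp.py p0 "[(0,(0,255,0))]"; python3 cmp.py p2 "[(-20,(0,255,0)),(-30,(255,255,0)),(-40,(0,0,255))]"
python3 -c "
import cv2,numpy as np
cv2.imwrite('pics/cc.png',cv2.resize(np.hstack([cv2.imread('pics/p0c.png'),cv2.imread('pics/p2c.png')]),(800,400)))"
```

```text
0 [380. 236.]
-20 [317. 289.]
-30 [285. 319.]
-40 [254. 350.]
```

View pics/cc.png

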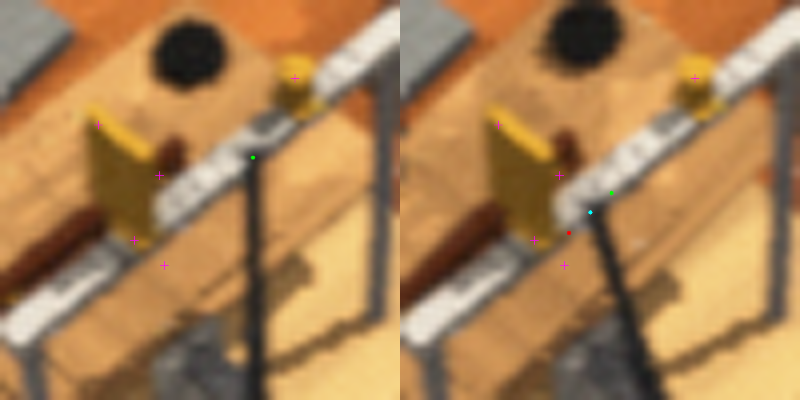

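Request:
jog_arm(plan=[0.15, 0, 0, 0, 0.15, 0, 0, 0, 0.15, 0, 0, 0, 0, 0, 0, 0, 0, 0, 0, 0])

```text
time_s: 10.17
ee_pos: [544.5, -228.3, 80.3]
ee_rot: [70.9, 84.0, 72.5]
force: [-2.0, -5.3, 7.2]
gripper_width: 0.1
```

```bash
python3 look.py p3; python3 cmp.py p3 "[(-30,(0,255,0)),(-35,(255,255,0)),(-40,(0,0,255))]"

```

```text
tip [ 545.3 -225.8   55.4] [-2.  -5.3  7.2] 10.17 qv 0.12
-30 [285. 319.]
-35 [270. 334.]
-40 [254. 350.]
```

View pics/p3c.png

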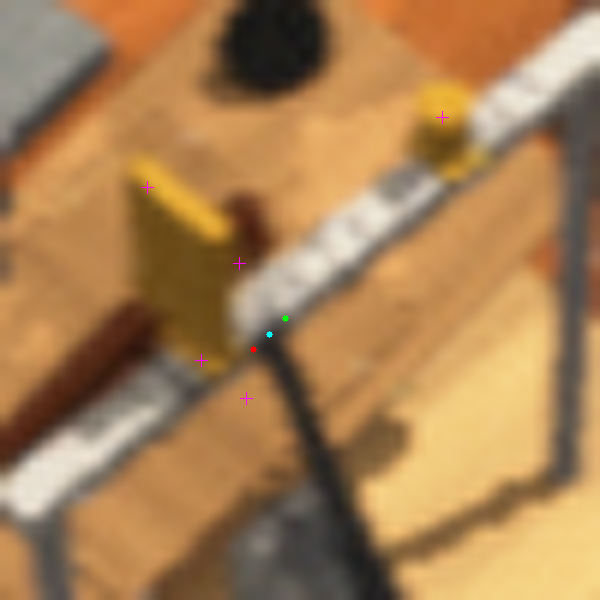

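View pics/p3.png

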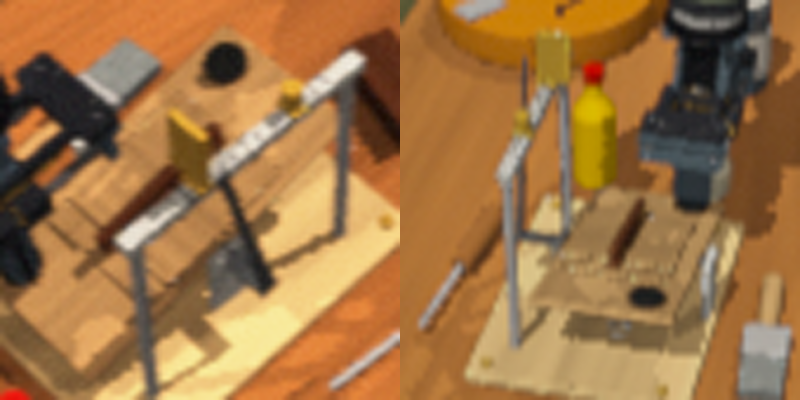

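```bash
cat > fit.py <<'E'
from workcell import env
from h import *
import sys
from scipy.optimize import minimize_scalar,least_squares
S=camera(env.calibration("scene"))
yaw=np.radians(1.58);xh=np.array([np.cos(yaw),np.sin(yaw)]);yh=np.array([-xh[1],xh[0]])
O=np.array([543.5,-125])+35*xh
def line(th):
    return [proj(S,np.array([*(O+104*xh+r*np.sin(th)*yh),65+r*np.cos(th)])) for r in(80,165)]
for n in sys.argv[1:]:
    a=cv2.cvtColor(np.load(n+".npy")[0],cv2.COLOR_BGR2GRAY).astype(float)
    th=float(0); 
    # predicted line guides the dark-centroid search; iterate
    best=None
    for th0 in np.radians(np.arange(-18,19,2)):
        p,q=line(th0);ts=np.linspace(0,1,25)
        pts=p+(q-p)*ts[:,None]-190
        v=cv2.remap(a.astype(np.float32),pts[:,0].astype(np.float32)[None],pts[:,1].astype(np.float32)[None],1).mean()
        if best is None or v<best[0]: best=(v,th0)
    th=best[1]
    for k in range(4):
        p,q=line(th);rows=np.arange(int(q[1])+1,int(p[1]))
        C=[]
        for r in rows:
            uc=p[0]+(q[0]-p[0])*(r-p[1])/(q[1]-p[1])-190
            us=np.arange(int(round(uc))-5,int(round(uc))+6);us=us[(us>=0)&(us<85)]
            if not 0<=r-190<85: continue
            w=np.clip(75-a[r-190,us],0,None)
            if w.sum()>20: C.append((r,(w*us).sum()/w.sum()+190))
        C=np.array(C)
        s,b=np.polyfit(C[:,0],C[:,1],1)
        f=lambda t:(lambda p,q:((q[0]-p[0])/(q[1]-p[1])-s)**2)(*line(t))
        th=minimize_scalar(f,bounds=(-.45,.45),method="bounded").x
        p,q=line(th)
    print(n,len(C),"slope y_tip",round(170*np.sin(th),1),"resid",np.std(C[:,1]-s*C[:,0]-b).round(2),"offset",round(s*q[1]+b-q[0],2))
E
python3 fit.py p0 p1 p2 p3
```

```text
p0 13 slope y_tip -3.3 resid 0.13 offset 0.56
p1 14 slope y_tip -14.5 resid 0.19 offset 0.52
p2 13 slope y_tip -29.8 resid 0.12 offset 0.47
p3 12 slope y_tip -36.6 resid 0.13 offset 0.46
```

Request:
jog_arm(plan=[0.1, 0, 0, 0, 0.1, 0, 0, 0, 0, 0, 0, 0, 0, 0, 0, 0])

```text
time_s: 10.6
ee_pos: [544.5, -228.1, 78.4]
ee_rot: [70.9, 84.0, 72.6]
force: [-3.5, -5.3, 7.3]
gripper_width: 0.8
```

```bash
python3 look.py p4; python3 fit.py p4; python3 cmp.py p4 "[(-35,(0,255,0)),(-40,(255,255,0)),(-45,(0,0,255))]"

```

```text
tip [ 545.3 -225.6   53.5] [-3.5 -5.3  7.3] 10.6 qv 0.12
p4 11 slope y_tip -39.1 resid 0.16 offset 0.41
-35 [270. 334.]
-40 [254. 350.]
-45 [238. 366.]
```

View pics/p4c.png

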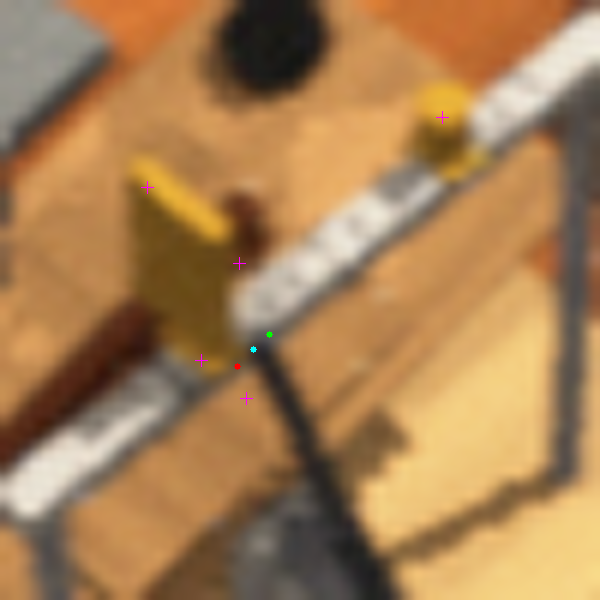

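Request:
jog_arm(plan=[0.06, 0, 0, 0, 0, 0, 0, 0, 0, 0, 0, 0])

```text
time_s: 10.95
ee_pos: [544.5, -228.1, 77.9]
ee_rot: [70.9, 84.0, 72.5]
force: [-2.2, -5.7, 8.1]
gripper_width: 0.3
```

```bash
cat > fs.py <<'E'
from workcell import env
from h import *
import sys
sg=float(sys.argv[1])
A=[];T=[]
for i in range(10):
    env.grab_frame("scene");s=env.state();A.append(s["force"]);M=R.from_euler("xyz",s["ee_rot"],degrees=True).as_matrix();T.append(s["ee_pos"]+25*M[:,0])
A=np.array(A);f=A.mean(0);t=np.mean(T,0);print(f.round(2),(A.std(0)/3).round(2),t.round(2),s["time_s"])
for r in(100,106,112):
    m=(r*f[2]+sg*(t[2]-65)*f[1]) ; print(r,m/3.5e3,170*np.sin(m/3.5e3))
E
python3 fs.py 1
```

```text
[-3.07 -5.3   7.79] [0.11 0.22 0.19] [ 545.3  -225.58   53.03] 11.45
100 0.2408371483587533 40.54766849519139
106 0.2541999171286807 42.7500899161192
112 0.2675626858986081 44.94487784114277
```

Request:
jog_arm(plan=[0, 0, 0, 0, 0, 0, 0, 0, 0, 0, 0, 0, 0, 0, 0, 0, 0, 0, 0, 0, 0, 0, 0, 0, 0, 0, 0, 0, 0, 0, 0, 0])

```text
time_s: 12.12
ee_pos: [544.5, -228.1, 77.9]
ee_rot: [70.9, 84.0, 72.5]
force: [-4.0, -5.5, 7.8]
gripper_width: 0.5
```

```bash
python3 look.py p5; python3 fit.py p5; python3 cmp.py p5 "[(-35,(0,255,0)),(-40,(255,255,0)),(-45,(0,0,255))]"; python3 - <<'E'
import cv2,numpy as np
b=np.load("p5.npy")[1];cv2.imwrite("pics/p5s.png",np.hstack([cv2.resize(b[0:50,10:60],(400,400),interpolation=cv2.INTER_CUBIC),cv2.resize(cv2.imread("pics/p5c.png"),(400,400))]))
E
```

```text
tip [ 545.3 -225.6   53. ] [-4.  -5.5  7.8] 12.12 qv 0.08
p5 11 slope y_tip -39.9 resid 0.09 offset 0.28
-35 [270. 334.]
-40 [254. 350.]
-45 [238. 366.]
```

View pics/p5s.png

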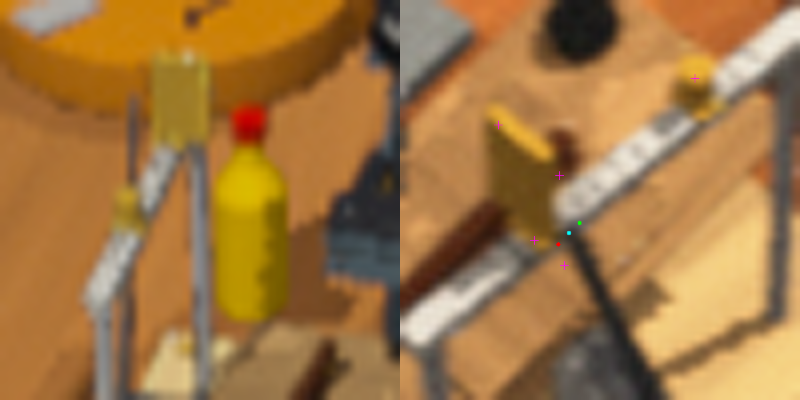

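```bash
cat > sd.py <<'E'
from workcell import env
from h import *
import sys
D=camera(env.calibration("side"))
yaw=np.radians(1.58);xh=np.array([np.cos(yaw),np.sin(yaw)]);yh=np.array([-xh[1],xh[0]])
O=np.array([534.9,-112.6])+35*xh
J=lambda x,y,z:np.array([*(O+x*xh+y*yh),z])
for y in(0,-35,-40,-45,35,40,45): print("tip",y,proj(D,J(104,y,65+np.sqrt(170**2-y*y))).round(2))
print("peg",proj(D,J(84.5,39.5,226)),"blade",[proj(D,J(x,-39.5,z)).round(1) for x in(63,93) for z in(206,259)])
for n in sys.argv[1:]:
    b=np.load(n+".npy")[1].astype(int).sum(2)
    print(n,"rows from 140"); print(b[5:22,20:34])
E
python3 sd.py p0 p5
```

```text
tip 0 [238.6  151.53]
tip -35 [240.99 147.72]
tip -40 [241.33 147.31]
tip -45 [241.67 146.94]
tip 35 [236.19 157.03]
tip 40 [235.85 157.96]
tip 45 [235.51 158.93]
peg [240.699558   159.41035862] blade [array([251.1, 153.6]), array([250.9, 142.5]), array([244.1, 152.7]), array([243.7, 141.6])]
p0 rows from 140
[[340 340 351 338 345 338 340 344 345 346 345 337 341 360]
 [325 336 348 345 334 344 348 348 339 354 369 345 370 440]
 [317 322 327 327 328 335 343 324 324 340 372 362 377 465]
 [287 284 283 293 291 299 301 279 290 314 322 317 323 335]
 [281 282 285 273 273 283 289 281 272 307 314 313 315 318]
 [275 277 277 274 273 284 278 272 255 311 313 313 316 320]
 [267 272 277 273 272 267 283 263 253 313 317 318 316 320]
 [269 273 276 272 272 272 267 265 263 313 316 312 317 319]
 [273 273 257 254 257 255 257 260 263 311 312 315 315 320]
 [302 282 248 257 253 263 249 267 247 320 316 314 317 321]
 [299 292 296 294 282 286 246 282 251 325 318 317 310 315]
 [303 297 304 290 253 292 293 293 298 334 311 338 322 317]
 [317 317 317 283 220 304 316 312 318 360 331 362 342 301]
 [344 344 346 286 231 
[... 535 characters left out ...]
8 275 273 277 278 281 272 262 308 315 317 312 317]
 [271 274 267 280 275 277 283 277 252 317 316 315 315 325]
 [261 273 272 269 264 275 271 273 271 310 313 315 319 324]
 [274 272 259 256 258 269 265 254 263 313 316 320 317 319]
 [296 284 247 255 254 270 245 239 243 316 314 321 318 316]
 [298 302 299 297 299 291 229 242 249 330 315 318 316 316]
 [302 306 298 300 297 293 237 253 296 337 310 339 327 320]
 [319 321 320 314 313 311 240 269 316 366 328 364 341 304]
 [345 348 342 342 343 340 254 289 345 419 414 387 344 285]
 [347 348 344 339 346 340 253 306 349 442 484 419 284 308]
 [346 346 344 341 347 340 256 336 397 420 481 396 314 331]
 [347 345 342 347 347 340 242 348 491 484 468 326 331 327]]
```

Request:
jog_arm(plan=[-0.4, 0, 0, 0, -0.8, 0, 0, 0, -1.2, 0, 0, 0, -1.6, 0, 0, 0, -1.4, 0, 0, 0, -0.6, 0, 0, 0, 0, 0, 0, 0, 0, 0, 0, 0, 0, 0, 0, 0, 0, 0, 0, 0, 0, 0, 0, 0, 0, 0, 0, 0])

```text
time_s: 13.22
ee_pos: [542.5, -233.0, 136.3]
ee_rot: [72.1, 83.9, 73.7]
force: [0.1, 0.4, 0.9]
gripper_width: 0.5
```

```bash
python3 look.py p6; python3 fit.py p6; python3 fs.py 0
```

```text
tip [ 543.2 -230.4  111.4] [0.1 0.4 0.9] 13.22 qv 0.17
p6 14 slope y_tip -3.2 resid 0.15 offset 0.5
[ 0.1   0.02 -0.03] [0.13 0.11 0.16] [ 543.46 -230.63  111.99] 13.8167
100 -0.0008466207561130939 -0.14392551134572212
106 -0.0008974180014798795 -0.15256103977384142
112 -0.0009482152468466652 -0.16119656780829833
```

Request:
jog_arm(plan=[0, 1, 0, 0, 0, 2.2, 0, 0, 0, 3, 0, 0, 0, 3, 0, 0, 0, 3, 0, 0, 0, 3, 0, 0, 0, 2.8, 0, 0, 0, 1.7, 0, 0, 0, 1, 0, 0, 0, 0, 0, 0, 0, 0, 0, 0])

```text
time_s: 14.73
ee_pos: [536.5, -27.2, 157.8]
ee_rot: [71.2, 83.9, 72.9]
force: [0.2, -0.8, -0.4]
gripper_width: 0.3
```

```bash
python3 look.py q0; python3 fit.py q0; python3 -c "
import numpy as np,cv2
"
```

```text
tip [537.3 -24.7 132.9] [ 0.2 -0.8 -0.4] 14.73 qv 1.49
q0 6 slope y_tip -3.0 resid 0.18 offset 0.55
```

View pics/q0.png

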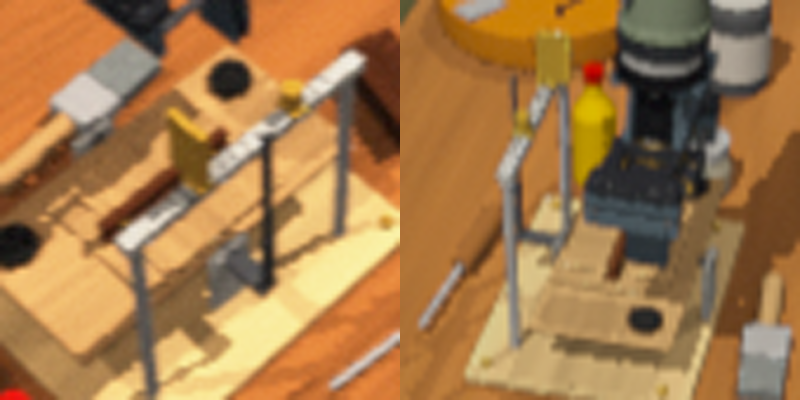

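Request:
jog_arm(plan=[1, -0.1, 0, 0, 1.5, -0.1, 0, 0, 1.5, 0, 0, 0, 1, 0, 0, 0, 0.5, 0, 0, 0, 0.4, 0, 0, 0, 0.3, 0, 0, 0, 0.2, 0, 0, 0, 0, 0, 0, 0, 0, 0, 0, 0])

```text
time_s: 15.67
ee_pos: [538.7, -23.0, 94.4]
ee_rot: [71.1, 83.9, 72.7]
force: [-3.0, -0.9, 3.0]
gripper_width: 0.7
```

```bash
python3 look.py q1; python3 fit.py q1
```

```text
tip [539.5 -20.4  69.5] [-3.  -0.9  3. ] 15.67 qv 0.18
q1 5 slope y_tip 11.4 resid 0.08 offset 0.53
```

View pics/q1.png

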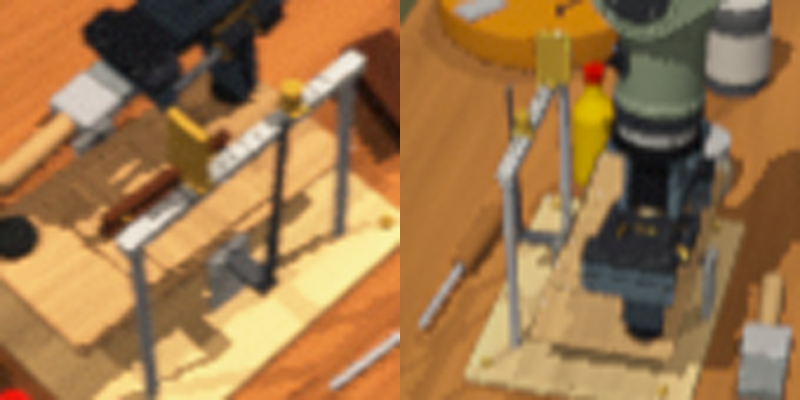

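Request:
jog_arm(plan=[0.2, 0, 0, 0, 0.2, 0, 0, 0, 0.2, 0, 0, 0, 0.2, 0, 0, 0, 0.2, 0, 0, 0, 0, 0, 0, 0, 0, 0, 0, 0])

```text
time_s: 16.35
ee_pos: [539.3, -22.2, 84.4]
ee_rot: [70.6, 83.9, 72.3]
force: [-3.1, -3.0, 6.8]
gripper_width: 0.5
```

```bash
python3 look.py q2; python3 fit.py q2; python3 fs.py -1;python3 cmp.py q2 "[(30,(0,255,0)),(35,(255,255,0)),(40,(0,0,255))]"
```

```text
tip [540.1 -19.7  59.5] [-3.1 -3.   6.8] 16.35 qv 0.14
q2 3 slope y_tip 29.2 resid 0.0 offset 0.27
[-2.57 -2.77  6.75] [0.2  0.18 0.22] [540.13 -19.66  59.6 ] 16.95
100 0.18845301534707365 31.84771909984197
106 0.20001654692878537 33.776543136154274
112 0.21158007851049707 35.70085078345619
30 [471. 169.]
35 [486. 160.]
40 [501. 151.]
```

View pics/q2c.png

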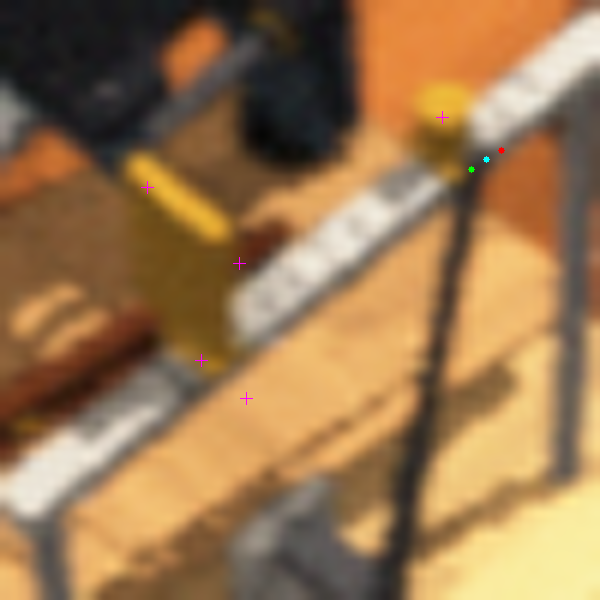

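Request:
jog_arm(plan=[0.15, 0, 0, 0, 0.15, 0, 0, 0, 0.12, 0, 0, 0, 0, 0, 0, 0, 0, 0, 0, 0])

```text
time_s: 17.37
ee_pos: [539.7, -21.9, 80.5]
ee_rot: [70.3, 83.9, 71.9]
force: [-3.0, -3.5, 7.9]
gripper_width: 0.4
```

```bash
python3 look.py q3; python3 fit.py q3; python3 fs.py -1;python3 cmp.py q3 "[(35,(0,255,0)),(40,(255,255,0)),(45,(0,0,255))]"; python3 sd.py q3 | tail -17
```

```text
tip [540.5 -19.3  55.6] [-3.  -3.5  7.9] 17.37 qv 0.14
q3 7 slope y_tip 37.8 resid 0.18 offset 10.96
[-2.43 -3.28  8.9 ] [0.14 0.15 0.17] [540.5  -19.33  55.7 ] 17.9667
100 0.2455166409493876 41.31977586080809
106 0.26077125881794977 43.83038806542552
112 0.2760258766865119 46.33080098897939
35 [486. 160.]
40 [501. 151.]
45 [516. 142.]
[[344 346 348 352 334 347 340 342 343 351 354 336 343 364]
 [344 344 344 342 345 350 352 340 347 359 379 354 375 449]
 [310 325 330 324 342 336 339 328 334 346 378 364 379 470]
 [283 288 296 294 299 301 309 282 294 320 326 325 321 342]
 [280 280 278 280 291 283 295 277 273 312 317 321 321 321]
 [277 275 281 280 275 282 278 280 254 316 319 318 320 325]
 [278 277 279 278 273 273 283 275 252 308 319 318 320 322]
 [265 274 270 264 268 269 270 263 278 314 321 321 319 321]
 [275 282 252 263 257 270 268 267 269 317 314 323 323 320]
 [302 287 257 257 263 270 250 270 250 321 319 318 314 323]
 [304 306 299 298 299 287 248 285 257 331 319 325 320 324]
 [304 308 303 305 304 303 296 303 301 338 314 342 326 322]
 [322 320 318 318 315 316 317 318 323 366 329 366 349 307]
 [348 351 347 341 342 342 348 340 352 424 413 391 345 286]
 [350 347 346 349 343 347 347 343 356 442 487 423 288 315]
 [348 350 344 338 346 349 344 348 400 426 482 401 316 338]
 [350 333 343 349 349 346 343 367 493 488 486 333 340 349]]
```

View pics/q3c.png

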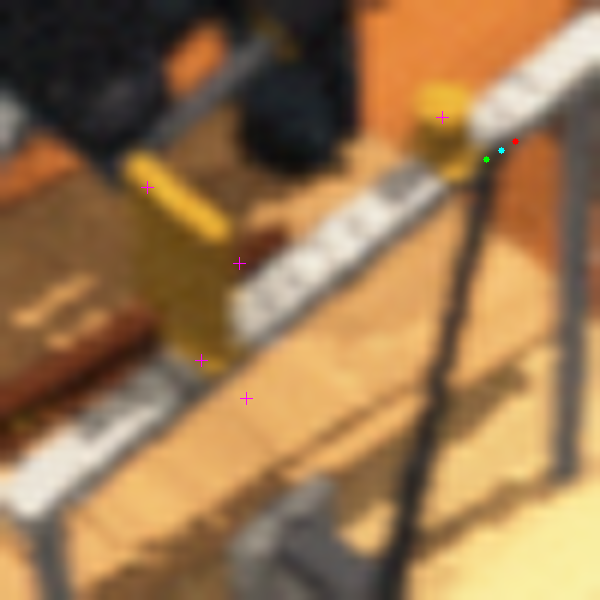

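```bash
python3 - <<'E'
import numpy as np,cv2
for n in("q0","q3"):
    b=np.load(n+".npy")[1].astype(int).sum(2);print(b[17:34,15:30])
a=np.load("q3.npy")[1];cv2.imwrite("pics/q3s.png",cv2.resize(a[10:50,5:45],(560,560),interpolation=cv2.INTER_CUBIC))
E
```

```text
[[345 342 339 340 339 324 319 324 287 227 305 319 314 322 366]
 [340 334 343 343 346 347 350 347 292 232 331 345 343 349 424]
 [336 336 346 343 349 349 350 344 293 236 337 347 342 355 442]
 [333 341 344 349 347 348 349 343 301 228 339 348 347 398 423]
 [336 342 348 349 349 348 347 347 318 220 332 347 364 493 485]
 [343 345 346 349 352 349 344 342 318 226 344 353 393 545 536]
 [346 345 346 351 352 347 346 345 320 269 366 381 417 525 486]
 [346 349 353 352 348 346 344 349 324 309 382 387 386 502 452]
 [346 351 356 351 350 344 350 349 334 307 356 344 333 488 359]
 [346 353 362 352 347 349 347 353 347 297 319 295 260 337 310]
 [353 359 355 349 349 346 352 354 353 340 332 297 260 289 338]
 [356 361 354 353 348 348 355 354 345 385 392 364 326 293 359]
 [363 357 354 347 349 350 352 347 344 424 436 489 372 327 369]
 [360 353 353 351 351 354 351 361 423 468 498 522 351 350 371]
 [353 351 351 346 353 355 344 374 488 489 559 411 322 364 376]
 [354 351 345 350 352 350 353 430 511 536 537 358 349 376 376]
 [356 350 349 350 352 346 373 525 568 531 400 331 366 379 371]]
[[342 340 342 344 346 322 32
[... 343 characters left out ...]
8 534]
 [344 348 350 352 354 331 242 283 341 361 377 381 419 527 490]
 [347 348 350 355 357 343 233 249 345 368 393 384 389 503 455]
 [352 351 359 355 353 349 251 251 344 340 356 342 337 486 355]
 [349 357 360 352 349 345 266 240 345 324 323 296 265 336 310]
 [356 358 357 351 350 351 282 216 341 360 339 299 263 294 337]
 [360 360 357 350 351 349 300 204 328 389 394 366 330 298 360]
 [364 361 354 350 351 351 328 205 316 426 440 488 374 326 370]
 [360 356 354 348 353 358 348 228 371 465 502 525 352 348 376]
 [355 358 346 348 351 358 346 279 454 486 562 413 322 368 377]
 [356 352 350 351 353 354 353 404 512 540 536 362 348 373 378]
 [351 352 349 355 355 348 376 526 569 533 402 329 369 376 370]]
```

View pics/q3s.png

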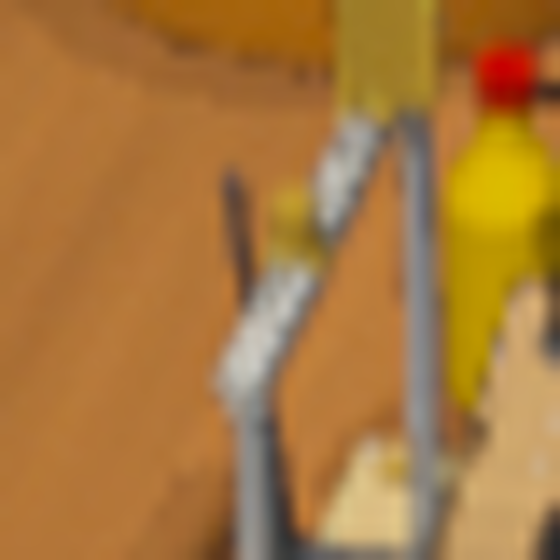

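Request:
jog_arm(plan=[0.06, 0, 0, 0, 0, 0, 0, 0, 0, 0, 0, 0, 0, 0, 0, 0, 0, 0, 0, 0, 0, 0, 0, 0, 0, 0, 0, 0, 0, 0, 0, 0])

```text
time_s: 18.63
ee_pos: [539.7, -21.9, 80.0]
ee_rot: [70.2, 83.9, 71.8]
force: [-3.4, -2.9, 8.9]
gripper_width: 0.5
```

```bash
python3 look.py q4; python3 fs.py -1;python3 cmp.py q4 "[(35,(0,255,0)),(40,(255,255,0)),(45,(0,0,255))]"; python3 - <<'E'
import numpy as np
b=np.load("q4.npy")[1].astype(int).sum(2);print(b[19:30,18:25])
E
```

```text
tip [540.5 -19.4  55.2] [-3.4 -2.9  8.9] 18.63 qv 0.1
[-2.9  -3.46  8.8 ] [0.15 0.12 0.12] [540.52 -19.37  55.14] 19.2333
100 0.24174189374392263 40.6970195242026
106 0.25683142434191636 43.182921743799945
112 0.2719209549399101 45.65899166064328
35 [486. 160.]
40 [501. 151.]
45 [516. 142.]
[[345 346 350 353 344 342 342]
 [347 355 350 350 345 343 344]
 [348 352 351 333 343 349 345]
 [351 352 339 290 340 347 353]
 [355 356 330 249 318 355 365]
 [358 353 340 217 277 350 369]
 [358 352 348 231 252 343 340]
 [353 351 347 264 241 340 325]
 [353 348 353 283 213 342 358]
 [349 351 349 299 197 331 393]
 [351 350 355 315 198 314 425]]
```

View pics/q4c.png

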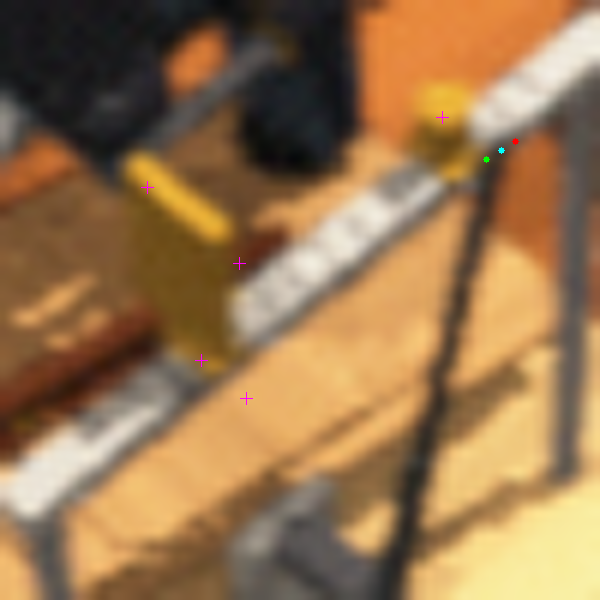

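Request:
jog_arm(plan=[-0.4, 0, 0, 0, -0.8, 0, 0, 0, -1.2, 0, 0, 0, -2, 0, 0, 0, -2, 0, 0, 0, -1.5, 0, 0, 0, -1, 0, 0, 0, 0, 0, 0, 0, 0, 0, 0, 0, 0, 0, 0, 0, 0, 0, 0, 0, 0, 0, 0, 0])

```text
time_s: 20.23
ee_pos: [535.8, -30.2, 166.6]
ee_rot: [72.5, 83.9, 74.2]
force: [0.9, 0.3, 0.1]
gripper_width: 0.0
```

```bash
python3 look.py q5; python3 fit.py q5; python3 fs.py 0|head -1;python3 - <<'E'
from workcell import env
import cv2
cv2.imwrite("pics/end.png",env.grab_frame("scene")[:,:,::-1])
E
```

```text
tip [536.5 -27.6 141.7] [0.9 0.3 0.1] 20.23 qv 0.36
q5 7 slope y_tip -3.6 resid 0.17 offset 0.7
[-0.26 -0.02 -0.24] [0.13 0.19 0.15] [536.98 -27.79 142.66] 20.8333
```

View pics/end.png

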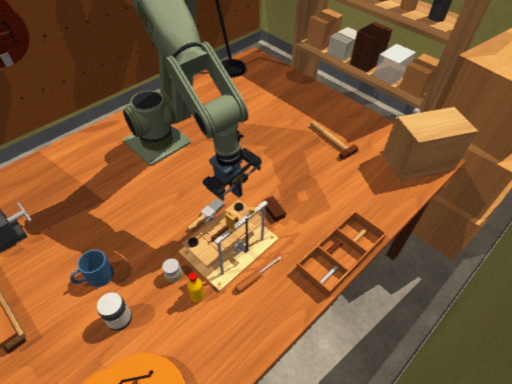

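The final view shows the gripper clear of the plate, which is level (the pointer reads as it did at rest). The loose things are where they were at the start.

```bash
python3 -c "
from workcell import env
print(env.job_done())"
```

```text
the job is handed in; nothing more can be done
None
```

I pressed the right pad first, because the blade is on the right, and held the pointer at the blade for about 1.5 s. After letting go fully and checking that the plate was level, I pressed the left pad, held the pointer at the peg for about 2 s and let go. The job was handed in at about 21 s of the 53 s allowed.

- **Marker positions:** from the wrist picture, the blade is at y ≈ -39.5 mm and the peg at y ≈ +39.5 mm in the fixture's frame, each good to about 1 mm.
- **Pointer at the blade:** my estimates disagreed. The scene pictures and fingertip height gave about -38 to -40 mm, while force and the side view gave about -41 to -45 mm. I held where the estimates averaged about -40 mm.
- **Pointer at the peg:** just before a last 0.5 mm press, the side view gave about 37.5 mm, the scene about 38 to 39 mm and force about 40 mm. After it I took the pointer to be at about 39 to 40 mm.
- **Forces:** readings while pressing were about 10 N at most.
- **Final state:** after each release the pointer read as it had before any press, and the force on the tool was about zero. The tool is clear of the plate, and the loose things look unmoved.

**Tool tilt:** while turning the tool early on, the last joint reached the end of its range. This left the tool tilted about 6° for the rest of the job, but both presses still worked.

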